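# Add the keyed ballast disc to the lamp's stem

### The arm

A 7-joint arm with a two-finger parallel gripper is mounted at the origin on the work surface. World frame = base frame: x ahead of the robot, y to its left, z up, the work surface at z = 0. Lengths are in m, angles in degrees, forces in N, time in s.
With the tool pointing down it reaches from about 0.425 to 0.95 m from the base axis. Payload 16.7 kg.
Tool frame: the origin (TCP) lies midway between the tips of the shut fingers; the grasp point (between the pads) lies 19 mm behind it (manip.tcp_to_grasp is the distance from the TCP to the grasp point, in m); z points along the fingers, y is the line along which they close (so a half turn about z gives the same grasp; the last joint's range is limited). The gripper opens to 94 mm and grips with 3 to 60 N. Pads are 16 mm wide; open, the fingers measure 119 mm over their backs; the gripper's body (75 mm by 177 mm) begins 78 mm behind the grasp point.
Start: joints at [-81.331, 24.414, 4.234, 92.017, -1.954, 63.644, -3.845], TCP at [0.2, 0.645, 0.205] pointing down, gripper open.
Joint ranges: [-163.25, 163.25], [-28.42, 122.38], [-70.27, 78.77], [12.13, 141.07], [-58.53, 238.53], [9.26, 117.41], [-156.51, 156.51]. Speed limits (degrees/s): [108.29, 108.29, 136.94, 136.94, 172.46, 172.46, 172.46].

### API

Orientations are given as a 3x3 rotation matrix whose columns are the frame's x, y, z axes.
In Python, from station import manip gives the robot as it stands. The module is installed in compiled form; this text tells all that it offers. Calls block until the motion is done:
- manip.movep(position, orientation): joint-space move of the TCP to a pose.
- manip.move_linear(position, speed=0.15, rotation=None): straight line of the TCP; rotation=None keeps the orientation; speed is the mean speed in m/s.
- manip.goto_joints(angles): joint-space move.
- manip.let_go() and manip.grab(squeeze=None): open the fingers fully, or close them until they stop; squeeze is the grip in N (None keeps the last).
- manip.pause(seconds).
- manip.ik(position, orientation): joint angles nearest the present ones, or None.
- manip.get_image(name): name is "scene" or "top" or "wrist"; returns the picture (384x512x3 uint8, blue, green, red); there is no depth.
- manip.camera_model(name): a dict with "camera_matrix" (3x3 intrinsics, pixels), "R" (3x3) and "t" (3): a world point X has camera coordinates R X + t. Camera axes: x right, y down, z forward; pixel columns grow to the right and rows downward; lengths in m; the calibration is good to about 2 mm. A picture is of the moment at which its call begins: read the wrist's pose just before it. camera_model takes no time and is no camera call; for the wrist camera it gives the pose at the moment of the call.
A pose or a line that the arm cannot do raises manip.IKError and nothing moves.
- manip.sign_off(): hands the job in; it is judged then, once.
Trained networks look in the newest picture that a camera, given by its name, has taken for a name from the list of things; names that differ only in an ending like _2 or _b are one class to them, and where a whole thing is asked for, a point or a joint stands for the part that bears it (a point fixed in the world has none). Each returns a list of dicts, best first, with "p" (0 to 1); they miss things now and then, are a little off and sometimes report something else, mostly with a low value. They report only what shows in the picture. A call takes as long as a camera call.
- manip.spot_in(camera, query): "centre" ([column, row] in pixels, amid what is visible of it).
Readings, each from a call of its own:
- manip.read_time_s(): time.
- manip.read_joints(): joint angles.
- manip.read_dq(): joint speeds.
- manip.read_tau(): joint torques, N m.
- manip.read_tool_pos(): TCP position.
- manip.read_tool_rot(): TCP orientation.
- manip.read_wrist_force(): force on the tool from outside, world axes, zero at the start.
- manip.read_torque(): the same for the moment, N m.
- manip.read_opening(): finger opening in m.
- manip.read_finger_force(): force on a finger pad.
Only numpy, scipy, OpenCV 4.12 (cv2) and the standard library are available. Lean on these libraries where they do the work, as an engineer would, in place of code of your own. Each camera call takes 0.05 s, during which the arm holds its last target. There are 200 camera calls.

### The job

The gimballed lamp needs its second ballast disc: take the loose slotted disc by its tab, slide it sideways through the open front of the brass rail until its slot is home on the stem, above the key of the disc already there. Then turn it anticlockwise under light pressure until its notch finds the key and it drops flat, its slot opposite the lower one. Do it gently by feel, never forcing disc or stand, leave everything else on the table alone, and let go.

Things in the scene. Friction and masses are not known exactly. Their poses are not given: they have to be found in the camera images.
- stand: The lamp's fixed ballast stand: a round cherry plinth 120 mm across, 14 mm high, carrying a lower disc, a stem and a brass rail. Origin at the centre of its underside, on the table under the stem; z up, its open front faces its -x. Its lower disc rests on a rubber cushion that gives straight down 1 mm per 6 N, 2.5 mm at most; nothing else yields.
- stem (a point): Point on the axis of the stand's upright steel stem (8 mm thick), 26 mm above the table: where the loose disc's centre belongs once seated (it sinks there about 0.5 mm under its weight). Axes as the stand's. A disc comes in along the stand's +x, slot first, with its underside 27 to 35 mm above the table: above the key, below the head.
- head (a point): Centre of the top of the stem's steel mushroom head, 51 mm above the table. The head is 24 mm across, too wide for any slot, so a disc can only come in sideways under it; its underside is 43 mm above the table.
- mouth (a point): Middle of the stand's open front, 50 mm from the stem axis, 35 mm above the table. The brass rail, 6 mm round bar, top 46 mm above the table, runs as a half circle of 50 mm radius (bar centre) round the stem's +x half on four posts; its two ends are 94 mm apart inside, so a disc has 5 mm to spare each side.
- lower_top (a point): Stem axis at the top of the lower disc (steel, 84 mm across, 8 mm thick, slotted), 22 mm above the table. A brass key stands on it 35.5 mm from the axis: 14 mm wide, 7 mm radially, 5 mm high (top 27 mm above the table), a quarter turn clockwise from the lower slot, seen from above. Its angle varies and is not reported: it is seen or felt. It turns only if forced.
- disc_center (a point): Loose ballast disc, plain steel, 84 mm across, 8 mm thick, about 0.34 kg, flat on the table: the point on its axis 4 mm above its underside. x points out along its slot, z up. The slot is 11 mm wide, flaring to 22 mm over the last 10 mm to the rim; its closed end is 4.5 mm past the axis on the tab's side, so against the stem the disc is 0.5 mm past centre.
- disc_notch (a point): Middle of the notch in the loose disc's rim at its +y, 35.5 mm from its axis: 18 mm wide, 13 mm deep, 2 mm to spare each side of the key. After a straight slide-in the notch meets the key when the disc is turned about the stem 45 to 80 degrees anticlockwise from above. Then it can drop from riding on the key (5 mm up; tilted if let go) to lie flat.
- disc_tab (a point): Where to grip the loose disc: an upright tab opposite the slot, 14 mm along the disc's x, 10 mm thick along its y (pinch along y), its top 65 mm above the disc's underside. This point is in the tab, 32 mm from the disc's axis towards -x and 52 mm above the underside. Axes as for disc_center.
- disc: The loose slotted disc as a whole: origin on its axis at its underside, axes as for disc_center.
- collar: Bystander: plain steel ring without slot or tab, 68 mm across, 24 mm hole, 10 mm thick; origin at the centre of its underside.
- remote: Bystander: black remote control, 170 x 48 x 18 mm, long along its x; origin at the centre of its underside.
- handset: Bystander: grey remote control, 130 x 42 x 18 mm, long along its x; origin at the centre of its underside.
- candle: Bystander: candle in a glass jar, 76 mm across, 85 mm high; origin at the centre of its underside.
- driver: Bystander: screwdriver lying on the table, about 200 mm along its x; origin under its middle.
- shade: Bystander: cream lamp shade, 120 mm across at the foot, 110 mm high; origin at the centre of its underside.

How it is judged (in metres and radians):
On the way:
1. the disc's slot is home on the stem, the disc still riding above the key (horizontal distance between disc_center and stem below 0.0035 m and height (world z) of disc_center between 0.0285 and 0.04 m and angle between disc_center's own z axis and vertical below 0.15 rad), for 0.2 s.
At the end, for the whole second after the job is handed in: The loose disc lies flat (within 0.03 rad) and still on the lower disc, its axis within 3.5 mm of the stem's and its centre 23.5 to 27.5 mm above the table (seated: about 25.5 mm), which it can only reach with its notch over the key, and nothing touches it but the stand (horizontal distance between disc_center and stem below 0.0035 m and height (world z) of disc_center between 0.0235 and 0.0275 m and angle between disc_center's own z axis and vertical below 0.03 rad and linear speed of disc below 0.01 m/s and angular speed of disc below 0.1 rad/s).
It fails at once if the disc was forced against the stand: more than 30 N between them (contact force between disc and stand above 30 N).
It fails at once if the gripper struck or pushed the stand (contact force between the arm and stand above 8 N).
It fails at once if a bystander was moved by more than 30 mm (distance of any of collar, remote, handset, candle, driver, shade from where it was at the start of the episode above 0.03 m).
It also fails if it takes over 58 s, if anything falls off the work surface, if the arm or the gripper's body presses on something with over 40 N, if the wrist force passes 120 N, or if a joint passes its speed limit or range.

## Working session

There is one attempt and no reset: what is moved stays moved. The work goes in short steps, each a Python script; the robot and the scene stay as the last script left them, time stands still between calls to the robot, and variables do not carry over. Pictures are saved under pics/ and viewed, at most 10 in all, crops included, and the job is handed in when it is done.

```bash
mkdir -p pics
cat > h.py <<'E'
import numpy as np, cv2
from station import manip as m
def ray(cam,px):
    c=m.camera_model(cam);K=np.array(c["camera_matrix"]);R=np.array(c["R"]);t=np.array(c["t"])
    return -R.T@t, R.T@np.linalg.solve(K,[px[0],px[1],1.])
def onz(cam,px,z):
    o,d=ray(cam,px); return o+d*(z-o[2])/d[2]
def proj(cam,X):
    c=m.camera_model(cam);K=np.array(c["camera_matrix"]);p=K@(np.array(c["R"])@np.array(X)+np.array(c["t"]));return p[:2]/p[2]
E
python3 - <<'E'
from h import *
a=m.get_image("top");b=m.get_image("scene")
cv2.imwrite("pics/top.png",a);cv2.imwrite("pics/scene.png",b)
for cam in("top","scene"):
  for n,z in dict(stem=.026,head=.051,mouth=.035,lower_top=.022,disc_center=.004,disc_notch=.004,disc_tab=.052,stand=.02).items():
    for r in m.spot_in(cam,n)[:2]:
      print(cam,n,round(r["p"],2),np.round(r["centre"],1),np.round(onz(cam,r["centre"],z),4))
print(m.read_time_s())
E
```

```text
top stem 0.76 [220.7 174.5] [0.6414 0.1295 0.026 ]
top head 0.8 [225.6 177. ] [0.6307 0.1114 0.051 ]
top mouth 0.78 [223.5 176.7] [0.633  0.1194 0.035 ]
top lower_top 0.64 [217.8 177.2] [0.6324 0.1398 0.022 ]
top disc_center 0.81 [304.5 217.1] [ 0.4933 -0.1616  0.004 ]
top disc_notch 0.89 [301.1 212.7] [ 0.5087 -0.1499  0.004 ]
top disc_tab 0.88 [304.1 211.2] [ 0.5138 -0.1543  0.052 ]
top disc_tab 0.24 [280.  162.1] [ 0.681  -0.0738  0.052 ]
top stand 0.78 [215.9 174.7] [0.6413 0.1465 0.02  ]
top stand 0.63 [303.6 212.6] [ 0.509  -0.1566  0.02  ]
scene stem 0.59 [287.3 207.6] [0.6525 0.0921 0.026 ]
scene stem 0.19 [205.1 244.1] [ 0.51   -0.1743  0.026 ]
scene head 0.87 [287.8 203.9] [0.658  0.0829 0.051 ]
scene head 0.5 [176.6 301. ] [ 0.5759 -0.4007  0.051 ]
scene lower_top 0.86 [288.5 203.9] [0.6459 0.115  0.022 ]
scene disc_center 0.95 [203.5 243. ] [ 0.4893 -0.1554  0.004 ]
scene disc_notch 0.9 [203.5 244.3] [ 0.4924 -0.1601  0.004 ]
scene disc_tab 0.71 [205.3 242.9] [ 0.524  -0.1904  0.052 ]
scene disc_tab 0.26 [285.6 205.8] [0.6565 0.0701 0.052 ]
scene stand 0.88 [286.8 203.6] [0.6393 0.1158 0.02  ]
0.9
```

View pics/top.png

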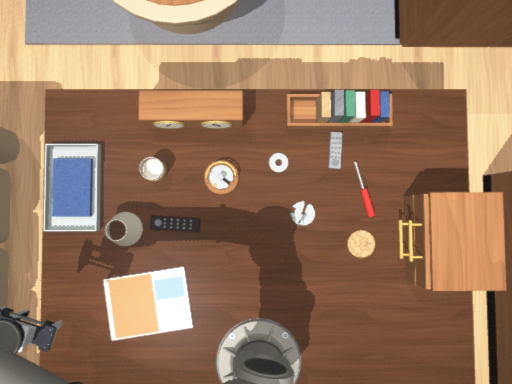

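View pics/scene.png

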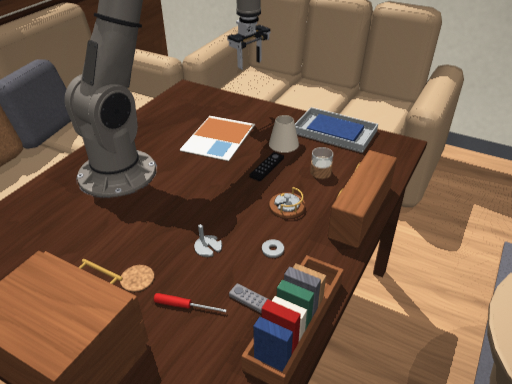

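```bash
cat >> h.py <<'E'
def Rz(yaw): # tool down, tool y axis along world direction yaw (deg)
    a=np.radians(yaw); y=np.array([np.cos(a),np.sin(a),0]); z=np.array([0,0,-1.]); return np.column_stack([np.cross(y,z),y,z])
E
python3 - <<'E'
from h import *
R=np.array(m.read_tool_rot());p=np.array(m.read_tool_pos());print(np.round(R,3))
c=m.camera_model("wrist");cc=-np.array(c["R"]).T@np.array(c["t"]);off=R.T@(cc-p)
print("off",off, "axis in tool",R.T@np.array(c["R"])[2], np.array(c["camera_matrix"])[0,0])
ax=R.T@np.array(c["R"])[2]
yaw=np.degrees(np.arctan2(R[1,1],R[0,1]));print("yaw",yaw)
def look(t,nm,yaw,h=.22):
    Q=Rz(yaw);d=Q@ax
    cam=np.array(t)-d*(h/-d[2]); pos=cam-Q@off
    print(pos,m.ik(pos,Q)); m.movep(pos,Q); 
    im=m.get_image("wrist");cv2.imwrite(f"pics/{nm}.png",im)
look([.637,.125,.03],"w1",90 if abs(yaw)>45 else 0,.28)
for n,z in dict(stem=.026,head=.051,mouth=.035,lower_top=.022,stand=.02).items():
    for r in m.spot_in("wrist",n)[:2]: print(n,round(r["p"],2),np.round(r["centre"],1),np.round(onz("wrist",r["centre"],z),4))
print(m.read_time_s())
look([.503,-.155,.01],"w2",90 if abs(yaw)>45 else 0,.28)
for n,z in dict(disc_center=.008,disc_notch=.008,disc_tab=.052).items():
    for r in m.spot_in("wrist",n)[:2]: print(n,round(r["p"],2),np.round(r["centre"],1),np.round(onz("wrist",r["centre"],z),4))
print(m.read_time_s())
E
```

```text
[[-0.955  0.296 -0.   ]
 [ 0.296  0.955 -0.   ]
 [ 0.    -0.    -1.   ]]
off [ 0.08207248 -0.00154112 -0.17895666] axis in tool [-2.77377855e-01 -6.49042666e-04  9.60760690e-01] 273.559248516176
yaw 72.7621184310424
[0.63823466 0.12673027 0.13104334] [-32.89360975  27.47294304  21.55861978 100.14622877 -11.99625756
  54.6449642   83.43347069]
stem 0.72 [254.2 180.2] [0.628  0.1279 0.026 ]
head 0.58 [249.4 181.1] [0.6225 0.1229 0.051 ]
head 0.56 [ 5.6 60. ] [ 0.514  -0.0883  0.051 ]
lower_top 0.67 [251.8 181.6] [0.6306 0.1248 0.022 ]
stand 0.9 [255.  180.9] [0.6304 0.1282 0.02  ]
3.625
[ 0.50423466 -0.15326973  0.11104334] [-12.23958542  18.41606158  26.59284232 117.30998488 -11.21212481
  46.66091047 110.91392703]
disc_center 0.67 [251.3 183.2] [ 0.4979 -0.155   0.008 ]
disc_notch 0.91 [248.  182.4] [ 0.4968 -0.1586  0.008 ]
disc_tab 0.41 [ 41.5 219.6] [ 0.5212 -0.3514  0.052 ]
5.0083
```

```bash
cd pics; python3 -c "
import cv2
for n in('w1','w2'):
  i=cv2.imread(n+'.png')[80:290,136:376];cv2.imwrite(n+'c.png',cv2.resize(i,None,fx=2.8,fy=2.8,interpolation=cv2.INTER_CUBIC)[:600])"
```

```text
(no output)
```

View pics/w1c.png

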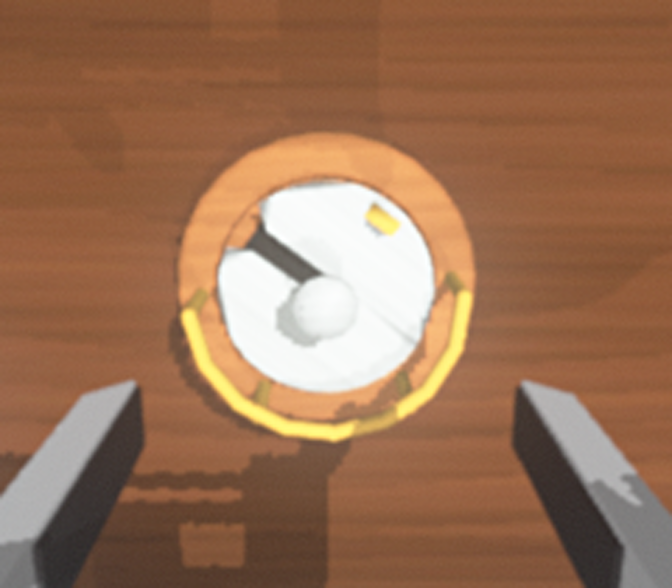

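View pics/w2c.png

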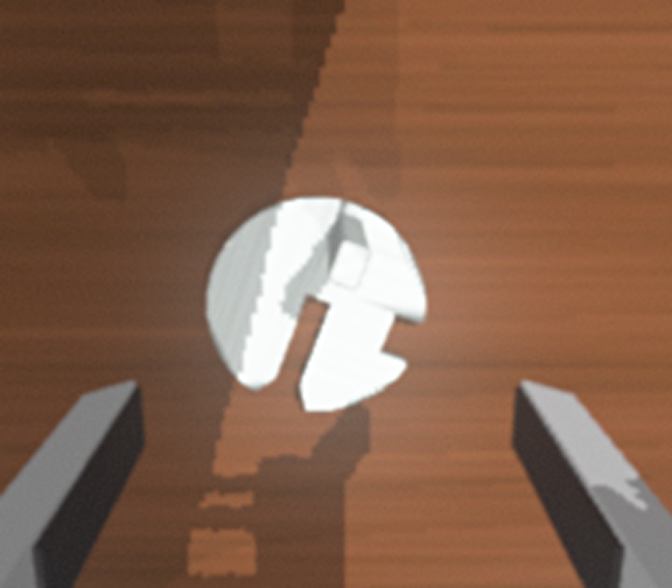

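```bash
cat > fit.py <<'E'
from h import *
from scipy.optimize import differential_evolution as DE, least_squares
def rect(im,c,x0,y0,z,n=280,s=.0005): # rows: x, cols: y
    K=np.array(c["camera_matrix"]);R=np.array(c["R"]);t=np.array(c["t"])
    A=K@np.column_stack([R[:,0]*s,R[:,1]*s,R@np.array([x0-n/2*s,y0-n/2*s,z])+t]) # (i,j,1)->pixel
    S=np.array([[0,1,0],[1,0,0],[0,0,1.]])  # dst (col=j,row=i)
    return cv2.warpPerspective(im,A@S,(n,n),flags=cv2.INTER_LINEAR|cv2.WARP_INVERSE_MAP)
def grid(x0,y0,n=280,s=.0005):
    g=(np.arange(n)-n/2)*s; return np.meshgrid(x0+g,y0+g,indexing="ij")
def local(X,Y,x,y,a): 
    dx,dy=X-x,Y-y; return np.cos(a)*dx+np.sin(a)*dy, -np.sin(a)*dx+np.cos(a)*dy
def discmask(X,Y,x,y,a):
    u,v=local(X,Y,x,y,a); r=np.hypot(u,v)
    hw=np.where(u>.032,.0055+(u-.032)*.55,.0055)
    slot=(u>-.0045)&(abs(v)<hw); notch=(v>.029)&(abs(u)<.009)
    return (r<.042)&~slot&~notch
def fitmask(M,X,Y,f,b):
    cost=lambda p:-(M&f(X,Y,*p)).sum()/(M|f(X,Y,*p)).sum()
    r=DE(cost,b,seed=1,popsize=12,maxiter=60,tol=1e-6);return r.x,-r.fun
E
cat > run1.py <<'E'
from fit import *
# disc (arm still at w2 pose)
c2=m.camera_model("wrist"); i2=cv2.imread("pics/w2.png")
x0,y0=.5,-.155
r=rect(i2,c2,x0,y0,.008); hsv=cv2.cvtColor(r,cv2.COLOR_BGR2HSV); M=(hsv[...,1]<70)&(hsv[...,2]>90)
X,Y=grid(x0,y0); k=np.hypot(X-x0,Y-y0)<.06; M&=k
p,q=fitmask(M,X,Y,discmask,[(x0-.02,x0+.02),(y0-.02,y0+.02),(-1,.5)])
print("disc",np.round(p[:2],4),np.degrees(p[2]),q)
dx,dy,a=p; print("tab top px",proj("wrist",[dx-.032*np.cos(a),dy-.032*np.sin(a),.065]), "crop seen",136+350/2.8,80+262/2.8)
# stand: camera from w1 pose
p1=np.array([0.63823466,0.12673027,0.13104334])-np.array([0.50423466,-0.15326973,0.11104334])
c1=dict(c2); R=np.array(c2["R"]); c1["t"]=np.array(c2["t"])-R@p1
i1=cv2.imread("pics/w1.png"); x0,y0=.637,.125;X,Y=grid(x0,y0)
h=lambda z:cv2.cvtColor(rect(i1,c1,x0,y0,z),cv2.COLOR_BGR2HSV)
H=h(.043); G=(H[...,0]>=20)&(H[...,0]<35)&(H[...,1]>120)&(H[...,2]>160)
def rail(X,Y,x,y,a):
    u,v=local(X,Y,x,y,a); return (abs(np.hypot(u,v)-.05)<.003)&(u>0)
Gk=cv2.morphologyEx(G.astype(np.uint8),cv2.MORPH_OPEN,np.ones((5,5)))>0
p,q=fitmask(Gk&(np.hypot(X-x0,Y-y0)>.04),X,Y,rail,[(x0-.02,x0+.02),(y0-.02,y0+.02),(-.5,.5)]);print("rail",np.round(p[:2],4),np.degrees(p[2]),q)
H=h(.022); W=(H[...,1]<60)&(H[...,2]>110)
H2=h(.051); 
q2=fitmask(W&(np.hypot(X-x0,Y-y0)<.055),X,Y,lambda X,Y,x,y:np.hypot(X-x,Y-y)<.042,[(x0-.02,x0+.02),(y0-.02,y0+.02)]);print("lower",q2)
H=h(.027);G=((H[...,0]>=20)&(H[...,0]<35)&(H[...,1]>100)&(H[...,2]>150)).astype(np.uint8)
n,l,st,ce=cv2.connectedComponentsWithStats(G)
for i in range(1,n):
    if st[i,4]>40: 
        kx,ky=x0+(ce[i][1]-140)*.0005,y0+(ce[i][0]-140)*.0005; print("gold",st[i,4],kx,ky,np.hypot(kx-p[0],ky-p[1]),np.degrees(np.arctan2(ky-p[1],kx-p[0])))
K=np.array(c1["camera_matrix"]);e=K@(R@np.array([p[0],p[1],.051])+c1["t"]);print("head px",e[:2]/e[2],"seen",252.1,189.6)
E
python3 run1.py
```

```text
disc [ 0.5038 -0.1588] -18.426231008036964 0.9113119143239625
tab top px [258.7131463  172.95886591] crop seen 261.0 173.57142857142858
rail [0.6331 0.1256] 3.7421209528934396 0.7790843132349262
lower (array([0.63368292, 0.12568714]), np.float64(0.9171395637524383))
gold 246 0.6048028455284553 0.1464451219512195 0.03515102234144455 143.5383608875403
gold 3836 0.6701764859228363 0.12555318039624608 0.037103257504418244 -0.003452113883326764
gold 51 0.6354509803921569 0.07666666666666666 0.048946537214439936 -87.21555810262858
head px [251.99100856 190.73913751] seen 252.1 189.6
```

Run:
```python
from h import *
def tcp(dx,dy,a,under):
    a_=np.radians(a); return [dx-.032*np.cos(a_),dy-.032*np.sin(a_),under+.033]
for s in(90,-90):
  for (x,y,a,u) in [(.5038,-.1588,-18.4,0),(.5038,-.1588,-18.4,.1),(.533,.119,3.7,.031),(.633,.1256,3.7,.031),(.633,.1256,30,.029),(.633,.1256,60,.029),(.633,.1256,70,.1)]:
    q=m.ik(tcp(x,y,a,u),Rz(a+s)); print(s,a,None if q is None else np.round(q,0))
print(m.read_wrist_force(),m.read_opening())
```

```text
90 -18.4 [-12.  24.  27. 124. -18.  36.  99.]
90 -18.4 [-18.  14.  32. 120. -10.  48.  92.]
90 3.7 [-37.  21.  20. 120. -11.  40.  84.]
90 3.7 [-32.  29.  19. 108. -13.  46.  87.]
90 30 [-27.  29.  14. 107.  -9.  45. 112.]
90 60 [-21.  29.   8. 106.  -6.  46. 140.]
90 70 [-20.  24.   7. 102.  -4.  54. 149.]
-90 -18.4 [-40.  45.  69. 125. -56.  52. -44.]
-90 -18.4 [-44.  28.  70. 121. -33.  54. -64.]
-90 3.7 [-67.  35.  62. 122. -43.  49. -65.]
-90 3.7 [-59.  44.  61. 109. -47.  57. -62.]
-90 30 [-55.  41.  55. 109. -42.  53. -39.]
-90 60 [-49.  38.  48. 107. -36.  51. -13.]
-90 70 [-49.  32.  48. 104. -28.  57. -10.]
[0.53195613 0.60340591 0.52893014] 0.09399133253764493
```

```bash
cat >> h.py <<'E'
SX,SY,SA=.6333,.1256,3.7
def tcp(dx,dy,a,under):
    a_=np.radians(a); return np.array([dx-.032*np.cos(a_),dy-.032*np.sin(a_),under+.033])
def pose(dx,dy,a,u): return tcp(dx,dy,a,u),Rz(a+90)
E
python3 - <<'E'
from h import *
P=(.5038,-.1588,-18.4)
m.movep(*pose(*P,.06)); print("F0",np.round(m.read_wrist_force(),2))
m.move_linear(tcp(*P,.0),.1); m.grab(55); print("open",m.read_opening(),m.read_finger_force(),np.round(m.read_wrist_force(),2))
m.move_linear(tcp(*P,.07),.12)
print(np.round(m.read_wrist_force(),2),m.read_opening())
a_=np.radians(SA); d=.12
m.movep(*pose(SX-d*np.cos(a_),SY-d*np.sin(a_),SA,.07)); 
m.move_linear(tcp(SX-d*np.cos(a_),SY-d*np.sin(a_),SA,.031),.1)
m.pause(.2);print(np.round(m.read_wrist_force(),2),np.round(m.read_torque(),3),m.read_opening(),m.read_time_s())
print(m.read_tool_pos(),tcp(SX-d*np.cos(a_),SY-d*np.sin(a_),SA,.031))
a=m.get_image("wrist");b=m.get_image("scene");cv2.imwrite("pics/g_w.png",a);
b=cv2.resize(b[140:260,220:340],None,fx=3.2,fy=3.2,interpolation=cv2.INTER_CUBIC)
cv2.imwrite("pics/g.png",cv2.hconcat([cv2.resize(a,None,fx=.79,fy=.79),cv2.resize(b,(384,303))]))
E
```

```text
F0 [0.37 0.71 0.32]
open 0.009818406573414977 54.97838616371155 [-0.51  0.97  0.57]
[-0.13 -0.79 -2.52] 0.009793293892763077
[ 0.5  -0.23 -2.91] [ 0.013  0.077 -0.006] 0.009658799969292668 9.9
[0.48199826 0.11586187 0.06458612] [0.48161683 0.11579109 0.064     ]
```

View pics/g.png

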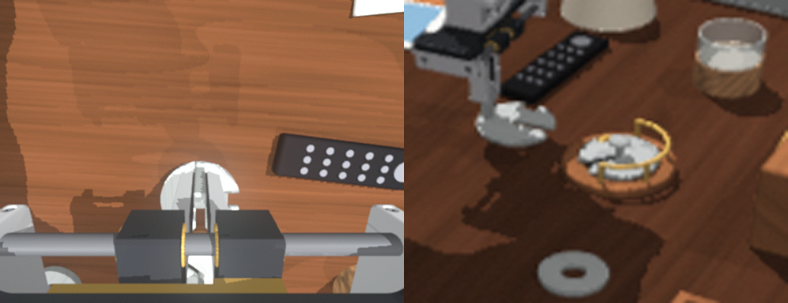

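```bash
cat >> h.py <<'E'
def F(n=4):
    v=[]
    for _ in range(n): v.append(m.read_wrist_force()); m.pause(.01)
    return np.mean(v,0)
def inst(v): # world -> stand axes
    a=np.radians(SA);return np.array([np.cos(a)*v[0]+np.sin(a)*v[1],-np.sin(a)*v[0]+np.cos(a)*v[1],v[2]])
def at(d,lat,a,u): # disc centre d short of stem, lat to stand's +y
    t=np.radians(SA);return tcp(SX-d*np.cos(t)-lat*np.sin(t),SY-d*np.sin(t)+lat*np.cos(t),a,u)
E
python3 - <<'E'
from h import *
F0=F(10);print(F0)
lat=0.
m.move_linear(at(.06,lat,SA,.031),.08); f=inst(F()-F0);print(.06,np.round(f,1))
d=.06
while d>-.005:
    d-=.003 if d>.008 else .001
    m.move_linear(at(d,lat,SA,.031),.03); f=inst(F()-F0)
    if d<.045: print(round(d,4),round(lat,4),np.round(f,1))
    if abs(f[2])>4: print("vertical");break
    if abs(f[1])>2.0: lat+=np.sign(f[1])*.0007
    if f[0]<-4: break
np.save("F0.npy",F0)
print(m.read_time_s(),inst(np.array(m.read_torque())))
cv2.imwrite("pics/in.png",m.get_image("wrist"))
b=m.get_image("scene");b=cv2.resize(b[140:240,220:340],None,fx=4,fy=4,interpolation=cv2.INTER_CUBIC);cv2.imwrite("pics/in_s.png",b)
E
```

```text
[ 0.23334378 -0.09766317 -3.30707678]
0.06 [-0.4 -0.1  0.2]
0.045 0.0 [-0.1  0.4  0.2]
0.042 0.0 [-0.3 -0.   0.6]
0.039 0.0 [-0.3  0.   0.1]
0.036 0.0 [-0.4 -0.1  0.4]
0.033 0.0 [0.1 0.2 0.1]
0.03 0.0 [-0.7  0.1 -0.3]
0.027 0.0 [-0.2 -0.1 -0.1]
0.024 0.0 [-0.5 -0.3  0.3]
0.021 0.0 [-0.2  0.3 -0.1]
0.018 0.0 [-0.5 -0.2  0.2]
0.015 0.0 [0.1 0.6 0.4]
0.012 0.0 [ 0.   0.1 -0. ]
0.009 0.0 [-0.2  0.2  0.4]
0.006 0.0 [-0.5  0.7  0.4]
0.005 0.0 [-0.1 -0.2  0. ]
0.004 0.0 [-0.5  0.1  0.4]
0.003 0.0 [-0.4 -0.1  0.2]
0.002 0.0 [-0.2 -0.2  0.3]
0.001 0.0 [-0.1  0.2  0.5]
-0.0 0.0 [-5.   0.4  3.1]
17.8167 [0.02890627 1.41181377 0.0695161 ]
```

Run:
```python
from h import *
F0=np.load("F0.npy"); d=.0007
m.move_linear(at(d,0,SA,.031),.03); m.pause(.3); print(np.round(inst(F()-F0),1))
e=[]
for s in(1,-1):
    l=.0005*s
    while abs(l)<.004:
        l+=s*.0005; m.move_linear(at(d,l,SA,.031),.03); f=inst(F()-F0)
        if -s*f[1]>2.5: break
    e.append(l);print(l,np.round(f,1))
    m.move_linear(at(d,0,SA,.031),.03)
lat=np.mean(e); m.move_linear(at(d,lat,SA,.031),.03); print(lat,np.round(inst(F()-F0),1),m.read_time_s())
np.save("dl.npy",[d,lat])
```

```text
[-2.2  0.1 -0.8]
0.0035 [-3.1 -3.7  0. ]
-0.0015 [-2.4  4.8 -0.5]
0.001 [-2.4 -0.7  0.4] 21.5667
```

View pics/in_s.png

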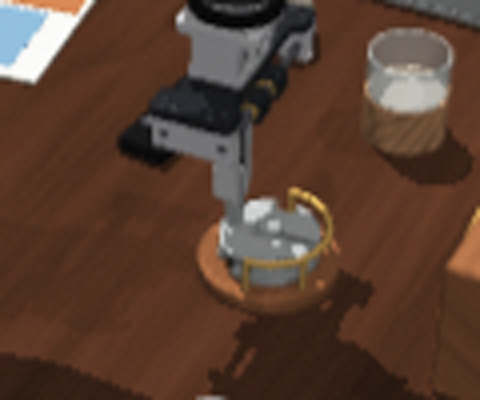

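```bash
cat > rot.py <<'E'
from h import *
F0=np.load("F0.npy"); st=dict(d=.0014,l=.001,a=SA,u=.031)
def go(sp=.03):
    m.move_linear(at(st["d"],st["l"],st["a"],st["u"]),sp,Rz(st["a"]+90)); f=inst(F()-F0)
    # yield sideways to the stem
    if f[0]<-2: st["d"]+=.0003
    if f[0]>2: st["d"]-=.0003
    if f[1]>2: st["l"]+=.0003
    if f[1]<-2: st["l"]-=.0003
    return f
def show(f): print({k:round(v,4) for k,v in st.items()},np.round(f,1))
E
python3 - <<'E'
from rot import *
import json
show(go())
for k in range(8):
    st["a"]+=4.5; f=go(); show(f)
    if np.hypot(f[0],f[1])>7 or abs(f[2])>6: break
else:
    while st["u"]>.0245:
        st["u"]-=.0005; f=go()
        if f[2]>2.5: break
    show(f)
json.dump(st,open("st.json","w")); print(m.read_time_s())
E
```

```text
{'d': 0.0014, 'l': 0.001, 'a': 3.7, 'u': 0.031} [-0.3 -0.  -0.1]
{'d': 0.0014, 'l': 0.001, 'a': 8.2, 'u': 0.031} [-0.3  0.1 -0. ]
{'d': 0.0014, 'l': 0.001, 'a': 12.7, 'u': 0.031} [-0.2 -0.   0.4]
{'d': 0.0014, 'l': 0.001, 'a': 17.2, 'u': 0.031} [-0.4  0.2  0.3]
{'d': 0.0014, 'l': 0.001, 'a': 21.7, 'u': 0.031} [ 0.   0.2 -0.3]
{'d': 0.0014, 'l': 0.001, 'a': 26.2, 'u': 0.031} [-0.3  0.2  0.1]
{'d': 0.0014, 'l': 0.001, 'a': 30.7, 'u': 0.031} [-0.4 -0.1  0. ]
{'d': 0.0014, 'l': 0.001, 'a': 35.2, 'u': 0.031} [-0.4  0.4  0.1]
{'d': 0.0014, 'l': 0.001, 'a': 39.7, 'u': 0.031} [-0.4 -0.3  0.1]
{'d': 0.0014, 'l': 0.001, 'a': 39.7, 'u': 0.026} [-1.3  0.2  3.9]
26.95
```

Run:
```python
from rot import *
import json
st.update(json.load(open("st.json"))); dropped=False
while st["a"]<74 and m.read_time_s()<45:
    st["a"]+=1.5; f=go(); show(f)
    if np.hypot(f[0],f[1])>9 or f[2]>10: print("stop"); break
    if f[2]>5: st["u"]+=.0003
    elif f[2]<1.2:
        # is it the notch? feel downwards
        for k in range(3):
            st["u"]-=.0005; f=go()
            if f[2]>3: break
        show(f)
        if f[2]<3: dropped=True; break
print(dropped,m.read_time_s(),np.round(inst(np.array(m.read_torque())),2)); json.dump(st,open("st.json","w"))
```

```text
{'d': 0.0014, 'l': 0.001, 'a': 41.2, 'u': 0.026} [-0.5  0.1  3.7]
{'d': 0.0014, 'l': 0.001, 'a': 42.7, 'u': 0.026} [0.1 0.5 4. ]
{'d': 0.0014, 'l': 0.001, 'a': 44.2, 'u': 0.026} [ 0.4 -0.2  3.6]
{'d': 0.0014, 'l': 0.001, 'a': 45.7, 'u': 0.026} [ 0.5 -0.1  3.5]
{'d': 0.0014, 'l': 0.001, 'a': 47.2, 'u': 0.026} [ 0.8 -1.2  2.6]
{'d': 0.0014, 'l': 0.001, 'a': 48.7, 'u': 0.026} [ 0.6 -1.4  1.1]
{'d': 0.0014, 'l': 0.0007, 'a': 48.7, 'u': 0.0245} [ 0.9 -0.7  0.9]
True 29.5 [-0.25 -0.34 -0.04]
```

Run:
```python
from rot import *
import json
st.update(json.load(open("st.json")))
for k in range(2): st["a"]+=1.5; show(go())
while st["u"]>.0195:
    st["u"]-=.0005; f=go(); show(f)
    if f[2]>3: break
print(m.read_time_s()); json.dump(st,open("st.json","w"))
cv2.imwrite("pics/seat_w.png",m.get_image("wrist")[150:384])
b=m.get_image("scene");b=cv2.resize(b[160:240,240:340],None,fx=5,fy=5,interpolation=cv2.INTER_CUBIC);cv2.imwrite("pics/seat_s.png",b)
```

```text
{'d': 0.0014, 'l': 0.0007, 'a': 50.2, 'u': 0.0245} [ 0.5 -1.5  0.8]
{'d': 0.0014, 'l': 0.0007, 'a': 51.7, 'u': 0.0245} [ 0.4 -1.7  0.8]
{'d': 0.0014, 'l': 0.0007, 'a': 51.7, 'u': 0.024} [ 1.2 -1.9  0.5]
{'d': 0.0014, 'l': 0.0007, 'a': 51.7, 'u': 0.0235} [ 1.3 -1.6  0.8]
{'d': 0.0014, 'l': 0.0007, 'a': 51.7, 'u': 0.023} [ 1.7 -1.6  1.2]
{'d': 0.0014, 'l': 0.0007, 'a': 51.7, 'u': 0.0225} [ 1.7 -1.2  0.5]
{'d': 0.0014, 'l': 0.0007, 'a': 51.7, 'u': 0.022} [ 1.6 -1.1  0.7]
{'d': 0.0014, 'l': 0.0007, 'a': 51.7, 'u': 0.0215} [ 1.  -1.2  3.1]
31.7667
```

View pics/seat_s.png

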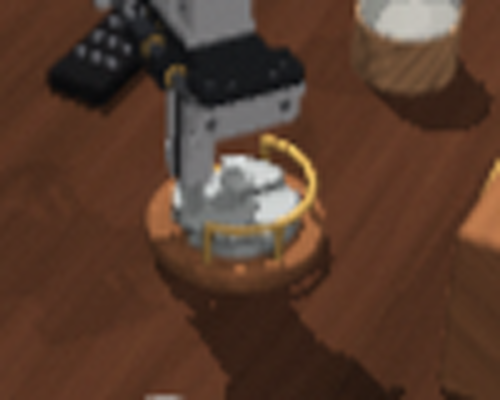

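Run:
```python
from rot import *
import json
st.update(json.load(open("st.json")))
m.let_go(); m.pause(.2); print(m.read_opening(),np.round(F(),1))
m.move_linear(at(st["d"],st["l"],st["a"],.12),.1)
t=np.array(m.read_tool_pos()); m.move_linear(t+[-.09,0,.03],.15); m.pause(.2)
im=m.get_image("wrist"); cv2.imwrite("pics/end.png",im)
r=m.spot_in("wrist","stand"); print(r[:1],m.read_time_s(),proj("wrist",[SX,SY,.03]))
c=np.clip(proj("wrist",[SX,SY,.03]).astype(int),[100,80],[412,304])
cv2.imwrite("pics/end_c.png",cv2.resize(im[c[1]-80:c[1]+80,c[0]-100:c[0]+100],None,fx=3.5,fy=3.5,interpolation=cv2.INTER_CUBIC))
```

```text
0.09400294422465502 [-0.2 -0.4  0.3]
[{'centre': [215.0, 217.2], 'p': 0.71}] 35.65 [198.56094233 243.5547556 ]
```

View pics/end_c.png

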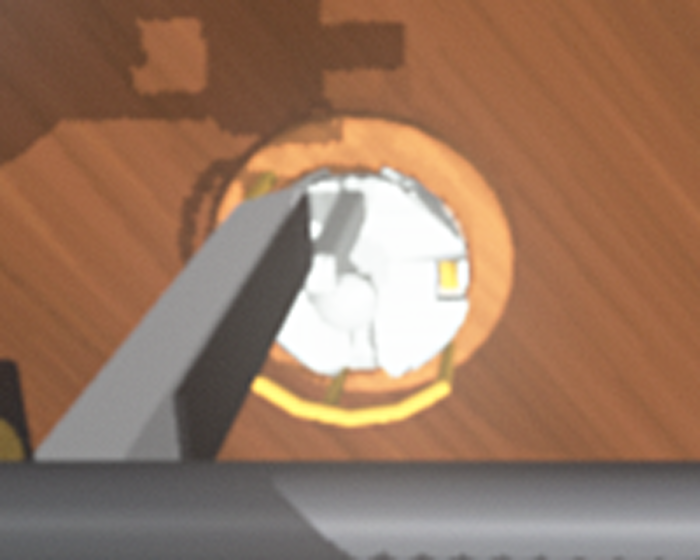

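The picture shows the key sitting in the loose disc's notch (crop pixel 448, 275). The disc lies flat and concentric, its slot points opposite the lower one, and the gripper is clear.

```bash
python3 -c "
from station import manip as m
print(m.sign_off())"
```

```text
the job is handed in; nothing more can be done
None
```

The second ballast disc is seated flat on the lower disc with its notch over the key and its slot opposite the lower one, and the gripper has let go; I handed the job in after about 36 s, and no verdict came back.

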